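# Load the curing box through its push-latched lid

### The arm

A 6-joint arm with a two-finger parallel gripper is mounted at the origin on the work surface. World frame = base frame: x ahead of the robot, y to its left, z up, the work surface at z = 0. Lengths are in m, angles in rad, forces in N, time in s.
With the tool pointing down it reaches from about 0.25 to 0.775 m from the base axis. Payload 4 kg.
Tool frame: the origin (TCP) lies at the centre of the arm's flange, where the gripper is bolted on; the fingertips stand 199 mm ahead of it and the grasp point (between the pads) lies 180 mm ahead of it (robot.tcp_to_tips is the z of the fingertips in the tool frame, in m); z points along the fingers, y is the line along which they close (so a half turn about z gives the same grasp; the last joint's range is limited). The gripper opens to 94 mm and grips with 3 to 60 N. Pads are 16 mm wide; open, the fingers measure 119 mm over their backs; the gripper's body (75 mm by 177 mm) begins 78 mm behind the grasp point.
Start: joints at [-1.311, 0.087, 1.371, -0, 1.684, -0.103], TCP at [0.195, -0.514, 0.405] pointing down, gripper open.
Joint ranges: [-3.1, 3.1], [-0.76, 2.03], [0.27, 2.55], [-1.08, 4.22], [0.17, 2.65], [-2.57, 2.57]. Speed limits (rad/s): [2.79, 2.79, 3.14, 3.14, 3.14, 3.14].

### API

Orientations are given as [roll, pitch, yaw] about the fixed x, y, z axes, in that order (R = Rz(yaw) Ry(pitch) Rx(roll)).
In Python, from bench import robot gives the robot as it stands.
- The arm moves only by the tool play_rows, never from a script. Its arguments are lists of equal length, an entry for each row: "translation": the shift along the tool's x, y, z scaled (see below), a list of three; "twist": the turn, a rotation vector about the tool's x, y, z scaled (see below), a list of three; "gripper": the opening, from -1 (shut) to 1 (fully open). A call has 1 to 8 rows; each row shifts and turns the commanded pose from where the row before left it, along the tool's axes as they then stand; what a row does not reach is not made up. The controller multiplies each number of a shift by 0.04 m and each number of a turn by 0.1 rad. A row lasts 1/10 s, in which the tool goes at most 50 mm and 8.59 degrees, less where a joint would pass 70% of its speed; a pose out of reach is approached as far as the arm can. A call with a number of a shift or a turn outside -1 to 1 is refused whole. A call with a gripper value outside its range is refused whole. The fingers move at their own pace and stop on an object; the grip force is fixed at half the most. Time passes only in rows, so rows that do not move let the fingers close. It gives the time, the measured TCP pose, the force, the opening and the grip force at its end, in the units of the state.
- robot.get_obs(): the state, without advancing time (a new reading comes with each control period).
- robot.snapshot(name): name is "side" or "top" or "wrist"; returns the picture (420x560x3 uint8, red, green, blue); there is no depth.
- robot.camera_model(name): a dict with "camera_matrix" (3x3 intrinsics, pixels), "rvec" (rotation vector, rad) and "tvec" (3), from world to camera coordinates, as OpenCV has them. Camera axes: x right, y down, z forward; pixel columns grow to the right and rows downward; lengths in m; the calibration is good to about 2 mm. A picture is of the moment at which its call begins: read the wrist's pose just before it. camera_model takes no time and is no camera call; for the wrist camera it gives the pose at the moment of the call.
- robot.close_job(): hands the job in; it is judged then, once.
Trained networks look in the newest picture that a camera, given by its name, has taken for a name from the list of things; names that differ only in an ending like _2 or _b are one class to them, and where a whole thing is asked for, a point or a joint stands for the part that bears it (a point fixed in the world has none). Each returns a list of dicts, best first, with "score" (0 to 1); they miss things now and then, are a little off and sometimes report something else, mostly with a low value. They report only what shows in the picture. A call takes as long as a camera call. They do not tell look-alikes from the thing itself.
- robot.recognise(name, camera): "centre" ([x, y, z] in m, in world coordinates, good to about 4 mm: the middle of the surface that is visible of it).
- robot.spot_point(name, camera): "centre" ([x, y, z] in m, in world coordinates, good to about 4 mm: a listed point, or the origin of a listed thing).
The state is a dict: "time": time; "joint_positions": joint angles; "qvel": joint speeds; "joint_torque": joint torques, N m; "tool_pos": TCP position; "ee_rot": TCP orientation; "wrist_force": force on the tool from outside, world axes, zero at the start; "wrist_torque": the same for the moment, N m; "width": finger opening in m; "finger_force": force on a finger pad.
Only numpy, scipy, OpenCV 4.12 (cv2) and the standard library are available. Lean on these libraries where they do the work, as an engineer would, in place of code of your own. Each camera call takes 0.05 s, during which the arm holds its last target. There are 200 camera calls.

### The job

Press the front of the curing box's lid to release its push latch so that the lid springs open, stand the shell carrier upright in the ring on the box floor, then swing the lid shut and press it until it latches again and stays shut by itself. Be gentle with the lid and with setting the carrier down, and leave the other things on the bench where they are.

Things in the scene. Friction and masses are not known exactly. Their poses are not given: they have to be found in the camera images.
- cure_box: White open-topped box, 136 mm deep (x) by 150 mm wide (y), fixed to the bench, walls 70 mm high and 6 mm thick, floor 6 mm thick; the shut lid stands 16 mm above the front rim; inside is empty but for a ring on the floor. Origin: centre of its underside; its x points from the front to the hinge side, z up. Turned by up to 0.3 rad.
- lid (a joint): Angle of the grey lid (8 mm plate, 150 mm wide, front edge 136 mm from the hinge): 0 to 0.02 = latched (level; varies by run), 1.6 = fully open (upright, stop), negative = pushed in. A damped spring opens it (5 to 6 N at the pad when shut, 3 N when open): unless latched it swings up to 1.6 in about 1 s. Over 16 N of contact on the lid harms it.
- latch (a point): Push-push latch, hidden in the front wall; point: middle of the front rim, 70 above the bench. Latched: push the pad 5.5 to 13 mm in (set differently each run: go by feel), let go: released. Open: push the lid down till the pad is as far below latched height, let go: it rises to latched and holds. A push that stops short changes nothing (an open lid swings up); one more full push toggles it again.
- press_pad (a point): Middle of the top of the black rubber pad (30 along x, 70 along y, 3 high) at the front of the lid's upper face, 117 in front of the hinge axis, 11 above the lid's underside; moves with the lid. Pushing here you feel the spring's 6 N or so, almost even, then just past the working depth a rubber stop of 10 N a mm: 9 to 13 N surely works.
- lid_hinge (a point): Middle of the hinge axis at the back of the box, 86 mm above the bench, 68 mm behind the box's centre; the axis runs along the box's y. The shut lid's underside lies in the plane of the axis, its top 8 mm above.
- nest (a point): Centre, on the box floor (6 mm above the bench), of the aluminium locating ring: inner diameter 48 mm, outer 62 mm, 8 mm high, standing on the floor; 10 mm in front of the box's centre.
- carrier: The shell carrier: aluminium, 90 g or so, a round base of 42 mm diameter, 10 mm thick, with a 16 mm diameter upright stem in the middle whose top is 48 mm above the underside. Origin: centre of its underside, z up. Stands on the bench beside the box, left or right. It fits the ring with 3 mm play all round. More than 30 N between it and the box harms it.
- coupler: Bystander: squat aluminium coupler, 54 mm diameter, 34 mm high, with no stem. Origin: centre of its underside. On the other side of the box.
- jar: Bystander: amber jar with a white cap, 52 mm diameter, 62 mm high. Origin: centre of its underside.
- parts_box: Bystander: cardboard carton 90 x 70 x 55 mm. Origin: centre of its underside.
There are look-alikes about, which are no part of the job. Leave any brown look-alike of the carrier alone.

How it is judged:
On the way, in this order (a step that is already met when the one before it is completed fails the run):
1. the lid has been released and stands open (value of joint lid above 1.3 rad), for 0.2 s.
2. the carrier stands in the ring, let go, with the lid open (value of joint lid above 1.2 rad and horizontal distance between carrier and nest below 0.005 m and z of carrier in the frame of nest below 0.003 m and angle between carrier's own z axis and vertical below 0.1 rad and contact force between the fingers and carrier below 0.1 N), for 0.2 s.
At the end, for the whole second after the job is handed in: The lid is latched shut by itself (angle between -0.03 and 0.04 rad, still), and the carrier stands upright (within 0.1 rad) and at rest on the box floor inside the ring, within 5 mm of its centre (value of joint lid between -0.03 and 0.04 rad and velocity of joint lid below 0.02 rad/s and horizontal distance between carrier and nest below 0.005 m and z of carrier in the frame of nest below 0.003 m and angle between carrier's own z axis and vertical below 0.1 rad and linear speed of carrier below 0.02 m/s); the robot touches nothing.
It fails at once if the lid is pushed or struck with more than 16 N (contact force between anything else and lid above 16 N).
It fails at once if the carrier is set down on, or knocked against, the box with more than 30 N (contact force between carrier and cure_box above 30 N).
It fails at once if the coupler is moved by more than 15 mm (distance of coupler from where it was at the start of the episode above 0.015 m).
It fails at once if the jar is moved by more than 15 mm (distance of jar from where it was at the start of the episode above 0.015 m).
It fails at once if the carton is moved by more than 15 mm (distance of parts_box from where it was at the start of the episode above 0.015 m).
It also fails if it takes over 70 s, if anything falls off the work surface, if the arm or the gripper's body presses on something with over 40 N, if the wrist force passes 120 N, or if a joint passes its speed limit or range.

## Working session

There is one attempt and no reset: what is moved stays moved. The work goes in short steps, Python scripts to look and compute and a tool call to move; the robot and the scene stay as the last step left them, time stands still between calls to the robot, and variables do not carry over. Pictures are saved under pics/ and viewed, at most 10 in all, crops included, and the job is handed in when it is done.

Besides the shell and the picture viewer there is one more tool, called after "Emit:" as name(argument=value, ...) on one line, values as JSON. play_rows: Moves the arm, as the interface text tells. Its arguments: {"type":"object","properties":{"translation":{"type":"array","items":{"type":"array","items":{"type":"number","minimum":-1,"maximum":1}}},"twist":{"type":"array","items":{"type":"array","items":{"type":"number","minimum":-1,"maximum":1}}},"gripper":{"type":"array","items":{"type":"number"}}},"required":["translation","twist","gripper"]}

```bash
mkdir -p pics; python3 - <<'E'
from bench import robot
import cv2,numpy as np
o=robot.get_obs();print(o['time'],o['tool_pos'],o['ee_rot'],o['width'],o['wrist_force'])
ims=[]
for c in('top','side'):
    im=robot.snapshot(c); ims.append(im)
    cv2.imwrite(f'pics/{c}0.png',im[:,:,::-1])
    for n in('cure_box','press_pad','lid_hinge','latch','carrier','coupler','jar','parts_box'):
        for r in robot.spot_point(n,c)[:3]: print(c,n,np.round(r['centre'],4),round(r['score'],2))
print(robot.get_obs()['time'])
E
```

```text
0.0 [ 0.19516688 -0.51408428  0.40353161] [-3.13946918e+00 -2.33156503e-04  3.62838170e-01] 0.09387278872804766 [-0.41789522  0.30012261  0.23901812]
top cure_box [ 0.5218 -0.0168 -0.0032] 0.57
top press_pad [ 0.4755 -0.0247  0.097 ] 0.68
top lid_hinge [ 0.586  -0.0016  0.0853] 0.8
top latch [ 0.457  -0.0275  0.0711] 0.56
top carrier [ 0.4525 -0.2924 -0.0017] 0.87
top carrier [ 0.537  -0.2742  0.0012] 0.86
top carrier [ 0.5859 -0.0049  0.0877] 0.48
top coupler [ 0.43    0.2945 -0.002 ] 0.67
top jar [ 0.6793  0.2821 -0.0031] 0.72
top parts_box [ 0.6802 -0.3414  0.    ] 0.87
top parts_box [ 0.477  -0.0239  0.0986] 0.55
side cure_box [ 0.5215 -0.0116  0.0014] 0.95
side cure_box [ 0.4558 -0.291   0.0013] 0.18
side press_pad [ 0.4726 -0.0282  0.0959] 0.86
side press_pad [ 0.4565 -0.0322  0.0686] 0.25
side lid_hinge [ 0.5883 -0.0016  0.0888] 0.94
side latch [ 0.4567 -0.2894 -0.0032] 0.42
side carrier [ 0.5378 -0.2794  0.0015] 0.73
side coupler [0.431  0.2938 0.0013] 0.62
side jar [0.682  0.2774 0.001 ] 0.95
side parts_box [ 0.6828 -0.3373 -0.0011] 0.88
0.9
```

View pics/top0.png

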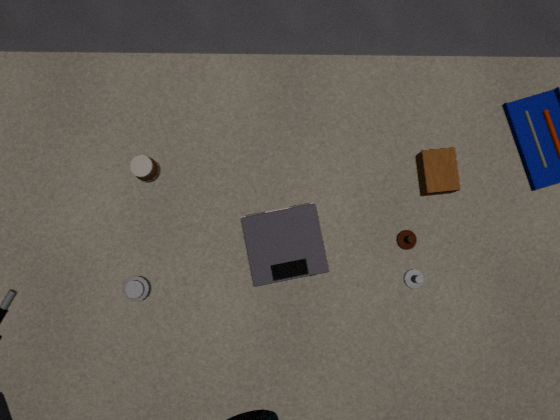

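View pics/side0.png

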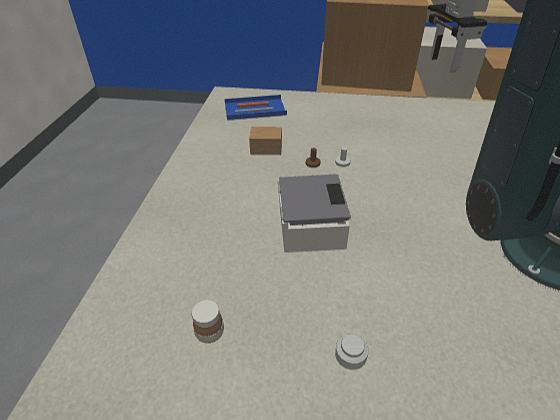

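The top view shows the silver carrier at px (415,279), which is about (0.453,-0.292) in the world. The brown look-alike is at (406,240) and the box lid at (285,245), with its pad toward the robot. The side view agrees. I'll move above the box with the fingers closed.

Emit:
play_rows(translation=[[0.87, -0.85, 0], [0.87, -0.85, 0], [0.87, -0.85, 0], [0.87, -0.85, 0], [0.87, -0.85, 0], [0.87, -0.85, 0], [0.87, -0.85, 0], [0.87, -0.85, 0]], twist=[[0, 0, 0], [0, 0, 0], [0, 0, 0], [0, 0, 0], [0, 0, 0], [0, 0, 0], [0, 0, 0], [0, 0, 0]], gripper=[-1, -1, -1, -1, -1, -1, -1, -1])

```text
time: 1.7
tool_pos: [0.3591, -0.1592, 0.4051]
ee_rot: [3.14, -0.001, 0.362]
wrist_force: [1.2, -0.8, -0.0]
width: 0.0333
finger_force: 0.0
```

Emit:
play_rows(translation=[[0.87, -0.85, 0], [0.5, -0.85, 0], [0, -0.8, 0], [0, 0, 0]], twist=[[0, 0, 0], [0, 0, 0.95], [0, 0, 0.95], [0, 0, 0]], gripper=[-1, -1, -1, -1])

```text
time: 2.1
tool_pos: [0.377, -0.0445, 0.405]
ee_rot: [-3.141, -0.001, 0.178]
wrist_force: [0.0, -0.8, 0.3]
width: 0.002
finger_force: 0.0
```

```bash
cat > h.py <<'E'
from bench import robot
import cv2,numpy as np
def ray(cam,uv,z,m=None):
    m=m or robot.camera_model(cam);R=cv2.Rodrigues(np.array(m['rvec'],float))[0];t=np.array(m['tvec'],float).ravel()
    C=-R.T@t;d=R.T@np.linalg.inv(m['camera_matrix'])@np.array([uv[0],uv[1],1.])
    return C+d*(z-C[2])/d[2]
def obs():
    o=robot.get_obs();print(round(o['time'],2),np.round(o['tool_pos'],4),np.round(o['ee_rot'],4),o['width'],np.round(o['wrist_force'],2));return o
E
python3 - <<'E'
from h import *
o=obs();m=robot.camera_model('wrist');im=robot.snapshot('wrist');cv2.imwrite('pics/w1.png',im[:,:,::-1])
for n in('press_pad','lid_hinge','latch'):
    for r in robot.spot_point(n,'wrist')[:2]: print(n,np.round(r['centre'],4),round(r['score'],2))
E
```

```text
2.1 [ 0.377  -0.0445  0.405 ] [-3.1409e+00 -8.0000e-04  1.7780e-01] 0.002041813513496912 [ 0.05 -0.78  0.26]
press_pad [ 0.4739 -0.0264  0.1003] 0.93
latch [ 0.457  -0.0277  0.0706] 0.94
```

View pics/w1.png

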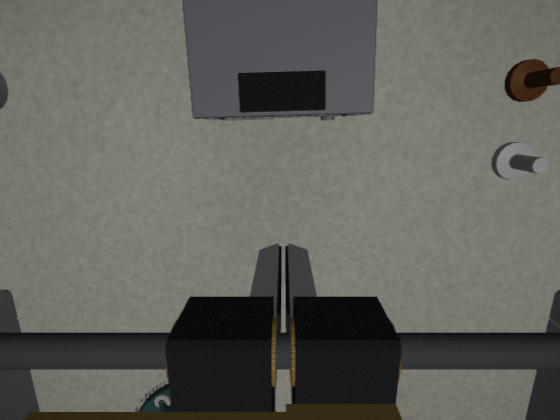

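The wrist view shows the pad corners at about (239,73), (325,71), (326,109) and (240,111), and the lid's front edge from (193,117) to (372,112). The carrier base is at (515,161) with its stem top at (540,165). Next I'll get positions and the box yaw from these.

```bash
python3 - <<'E'
from h import *
P=[ray('wrist',p,.097) for p in((239,73),(325,71),(326,109),(240,111))]
print('pad',np.mean(P,0))
yaw=lambda a,b:np.arctan2(b[0]-a[0],-(b[1]-a[1]))
print('yaw',yaw(P[0],P[1]),yaw(P[3],P[2]),yaw(ray('wrist',(193,117),.094),ray('wrist',(372,112),.094)))
print('carrier',ray('wrist',(515,161),.005),ray('wrist',(540,165),.048))
E
```

```text
pad [ 0.4749718  -0.03043682  0.097     ]
yaw 0.19323253726235023 0.1938878887124884 0.1984570986812534
carrier [ 0.45396482 -0.29799169  0.005     ] [ 0.45428767 -0.29401914  0.048     ]
```

Emit:
play_rows(translation=[[0.82, 0, 0.7], [0.82, 0, 0.7], [0.82, 0.05, 0.7], [0, 0, 0.4], [0, 0, 0]], twist=[[0, 0, -0.17], [0, 0, 0], [0, 0, 0], [0, 0, 0], [0, 0, 0]], gripper=[-1, -1, -1, -1, -1])

```text
time: 2.8
tool_pos: [0.4746, -0.0324, 0.3008]
ee_rot: [-3.139, 0.008, 0.188]
wrist_force: [-0.9, 0.8, -0.2]
width: 0.0003
finger_force: 0.0
```

Emit:
play_rows(translation=[[0, -0.08, 0.025], [0, 0, 0.025], [0, 0, 0.025], [0, 0, 0.025], [0, 0, 0.025], [0, 0, 0.025], [0, 0, 0.025]], twist=[[0, 0, 0], [0, 0, 0], [0, 0, 0], [0, 0, 0], [0, 0, 0], [0, 0, 0], [0, 0, 0]], gripper=[-1, -1, -1, -1, -1, -1, -1])

```text
time: 3.5
tool_pos: [0.474, -0.028, 0.2979]
ee_rot: [3.141, -0.0, 0.19]
wrist_force: [-1.1, 0.5, 4.1]
width: 0.0003
finger_force: 2.3
```

Emit:
play_rows(translation=[[0, 0, 0.025], [0, 0, 0.025], [0, 0, 0.025], [0, 0, 0.025]], twist=[[0, 0, 0], [0, 0, 0], [0, 0, 0], [0, 0, 0]], gripper=[-1, -1, -1, -1])

```text
time: 3.9
tool_pos: [0.4739, -0.028, 0.2945]
ee_rot: [3.141, 0.0, 0.19]
wrist_force: [-3.3, 0.3, 5.0]
width: 0.0008
finger_force: 2.8
```

Emit:
play_rows(translation=[[0, 0, 0.02], [0, 0, 0]], twist=[[0, 0, 0], [0, 0, 0]], gripper=[-1, -1])

```text
time: 4.1
tool_pos: [0.4739, -0.028, 0.2935]
ee_rot: [3.141, 0.001, 0.19]
wrist_force: [-2.2, -0.7, 5.6]
width: 0.0003
finger_force: 2.7
```

Emit:
play_rows(translation=[[0, 0, 0.02], [0, 0, 0]], twist=[[0, 0, 0], [0, 0, 0]], gripper=[-1, -1])

```text
time: 4.3
tool_pos: [0.4739, -0.0281, 0.2927]
ee_rot: [3.141, 0.001, 0.19]
wrist_force: [-3.0, -0.4, 4.7]
width: 0.0001
finger_force: 2.7
```

Emit:
play_rows(translation=[[0, 0, 0.02], [0, 0, 0]], twist=[[0, 0, 0], [0, 0, 0]], gripper=[-1, -1])

```text
time: 4.5
tool_pos: [0.4738, -0.028, 0.2919]
ee_rot: [3.141, 0.001, 0.19]
wrist_force: [-2.6, -0.1, 4.9]
width: 0.0003
finger_force: 2.7
```

Emit:
play_rows(translation=[[0, 0, 0.02], [0, 0, 0]], twist=[[0, 0, 0], [0, 0, 0]], gripper=[-1, -1])

```text
time: 4.7
tool_pos: [0.4738, -0.0281, 0.2911]
ee_rot: [3.141, 0.001, 0.19]
wrist_force: [-2.7, 0.5, 5.6]
width: 0.0004
finger_force: 2.7
```

Emit:
play_rows(translation=[[0, 0, 0.02], [0, 0, 0]], twist=[[0, 0, 0], [0, 0, 0]], gripper=[-1, -1])

```text
time: 4.9
tool_pos: [0.4738, -0.0281, 0.2903]
ee_rot: [3.141, 0.001, 0.19]
wrist_force: [-3.3, -0.7, 5.4]
width: 0.0004
finger_force: 2.7
```

Emit:
play_rows(translation=[[0, 0, 0.02], [0, 0, 0]], twist=[[0, 0, 0], [0, 0, 0]], gripper=[-1, -1])

```text
time: 5.1
tool_pos: [0.4738, -0.0281, 0.2895]
ee_rot: [3.141, 0.001, 0.19]
wrist_force: [-3.3, -0.4, 6.0]
width: 0.0003
finger_force: 2.7
```

Emit:
play_rows(translation=[[0, 0, 0.02], [0, 0, 0]], twist=[[0, 0, 0], [0, 0, 0]], gripper=[-1, -1])

```text
time: 5.3
tool_pos: [0.4738, -0.0281, 0.2887]
ee_rot: [3.141, 0.001, 0.19]
wrist_force: [-3.9, -1.2, 5.5]
width: 0.0005
finger_force: 2.8
```

Emit:
play_rows(translation=[[0, 0, 0.02], [0, 0, 0]], twist=[[0, 0, 0], [0, 0, 0]], gripper=[-1, -1])

```text
time: 5.5
tool_pos: [0.4738, -0.0281, 0.288]
ee_rot: [3.141, 0.001, 0.19]
wrist_force: [-2.5, -0.5, 6.0]
width: 0.0007
finger_force: 2.9
```

Emit:
play_rows(translation=[[0, 0, 0.02], [0, 0, 0]], twist=[[0, 0, 0], [0, 0, 0]], gripper=[-1, -1])

```text
time: 5.7
tool_pos: [0.4738, -0.0281, 0.2872]
ee_rot: [3.141, 0.001, 0.19]
wrist_force: [-2.8, -0.7, 5.5]
width: 0.0005
finger_force: 2.9
```

Emit:
play_rows(translation=[[0, 0, 0.02], [0, 0, 0]], twist=[[0, 0, 0], [0, 0, 0]], gripper=[-1, -1])

```text
time: 5.9
tool_pos: [0.4738, -0.0281, 0.2866]
ee_rot: [3.141, 0.001, 0.19]
wrist_force: [-3.6, -0.1, 6.5]
width: 0.0001
finger_force: 3.4
```

Emit:
play_rows(translation=[[0, 0, 0.012], [0, 0, 0]], twist=[[0, 0, 0], [0, 0, 0]], gripper=[-1, -1])

```text
time: 6.1
tool_pos: [0.4738, -0.0281, 0.2864]
ee_rot: [3.141, 0.001, 0.19]
wrist_force: [-4.2, -0.8, 7.8]
width: 0.0005
finger_force: 4.1
```

Emit:
play_rows(translation=[[0, 0, 0.016], [0, 0, 0]], twist=[[0, 0, 0], [0, 0, 0]], gripper=[-1, -1])

```text
time: 6.3
tool_pos: [0.4737, -0.0281, 0.2861]
ee_rot: [3.141, 0.001, 0.19]
wrist_force: [-4.7, 0.6, 10.5]
width: 0.0007
finger_force: 5.0
```

Emit:
play_rows(translation=[[0, 0, -1], [-0.9, 0, -0.7], [-1, 0, -0.5], [-1, 0, -0.5], [-0.5, 0.5, 0], [0, 1, 0], [0, 1, 0], [0, 1, 0]], twist=[[0, 0, 0], [0, 0, 0], [0, 0, 0], [0, 0, 0], [0, 0, 0], [0, 0, 0], [0, 0, 0], [0, 0, 0]], gripper=[-1, -1, -1, -1, -1, -1, -1, -0.2])

```text
time: 7.1
tool_pos: [0.3667, -0.1925, 0.3927]
ee_rot: [3.141, -0.001, 0.19]
wrist_force: [0.1, 0.3, -0.2]
width: 0.0056
finger_force: 0.0
```

```bash
python3 - <<'E'
from h import *
o=obs();im=robot.snapshot('top');cv2.imwrite('pics/t2.png',im[100:340,200:460,::-1].repeat(2,0).repeat(2,1))
for n in('nest','carrier','press_pad'):
    for r in robot.spot_point(n,'top')[:2]: print(n,np.round(r['centre'],4),round(r['score'],2))
im=robot.snapshot('side')
for n in('nest','carrier','press_pad'):
    for r in robot.spot_point(n,'side')[:2]: print(n,np.round(r['centre'],4),round(r['score'],2))
E
```

```text
7.1 [ 0.3667 -0.1925  0.3927] [ 3.1406e+00 -1.2000e-03  1.8990e-01] 0.005591186190980128 [ 0.11  0.27 -0.23]
nest [ 0.5168 -0.0201  0.006 ] 0.69
carrier [ 0.5353 -0.2774  0.0047] 0.66
carrier [ 0.4567 -0.2921 -0.0011] 0.58
press_pad [ 0.556  -0.0082  0.1959] 0.73
nest [ 0.5112 -0.0141  0.0056] 0.79
carrier [ 4.550e-01 -2.895e-01 -3.000e-04] 0.68
press_pad [ 5.883e-01 -5.000e-04  2.007e-01] 0.61
```

View pics/t2.png

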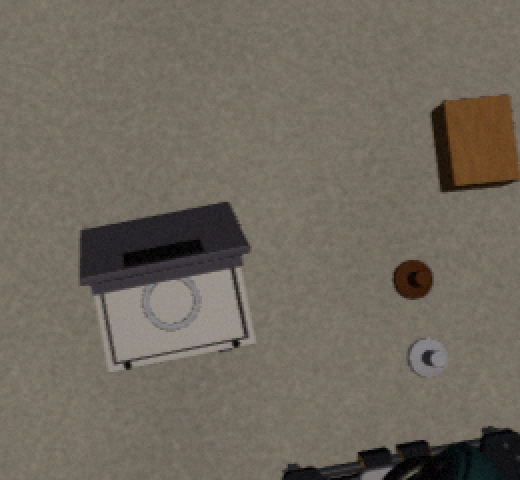

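Lid is open, and the ring shows at crop (171,303). The silver carrier is at (428,357). I'll look at the carrier from closer in.

Emit:
play_rows(translation=[[0.12, 0.8, 0.5], [0.12, 0.8, 0.5], [0.12, 0.8, 0.5], [0, 0, 0], [0, 0, 0]], twist=[[0, 0, 0], [0, 0, 0], [0, 0, 0], [0, 0, 0], [0, 0, 0]], gripper=[-0.1, -0.1, -0.1, -0.1, -0.1])

```text
time: 8.0
tool_pos: [0.3993, -0.2821, 0.332]
ee_rot: [-3.14, 0.001, 0.19]
wrist_force: [0.6, -0.1, 0.9]
width: 0.0421
finger_force: 0.0
```

```bash
python3 - <<'E'
from h import *
o=obs();im=robot.snapshot('wrist');cv2.imwrite('pics/w2.png',im[:,:,::-1])
for n in('carrier',):
    for r in robot.spot_point(n,'wrist')[:2]: print(n,np.round(r['centre'],4),round(r['score'],2))
E
```

```text
8.0 [ 0.3993 -0.2821  0.332 ] [-3.1398e+00  9.0000e-04  1.9040e-01] 0.042127347687470625 [ 0.57 -0.06  0.88]
carrier [ 5.363e-01 -2.779e-01  1.000e-04] 0.78
carrier [ 0.4545 -0.2931 -0.0029] 0.58
```

View pics/w2.png

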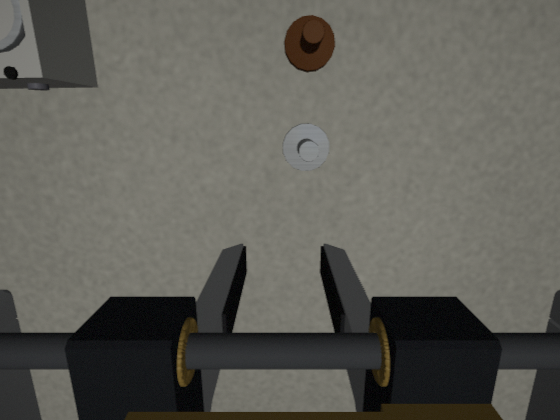

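The carrier's base centre is at about (306,147) and its stem top at (309,151).

```bash
python3 - <<'E'
from h import *
a=ray('wrist',(306,147),.010);b=ray('wrist',(309,151),.048);print(a,b)
t=(a+b)/2;o=obs();d=(t-o['tool_pos'])[:2];y=o['ee_rot'][2];print(d@[np.cos(y),np.sin(y)],d@[np.sin(y),-np.cos(y)],o['tool_pos'][2]-.212)
E
```

```text
[ 0.45607367 -0.2913394   0.01      ] [ 0.45578656 -0.29122066  0.048     ]
8.1 [ 0.3993 -0.2817  0.3336] [ 3.1405e+00 -1.1000e-03  1.9110e-01] 0.04256708390486284 [0.72 0.35 0.24]
0.05376983869230638 0.02016691387404588 0.12164413098062152
```

Emit:
play_rows(translation=[[0.66, 0.25, 0], [0.66, 0.25, 0], [0, 0, 0.8], [0, 0, 0.8], [0, 0, 0.8], [0, 0, 0.4], [0, 0, 0.16], [0, 0, 0]], twist=[[0, 0, 0], [0, 0, 0], [0, 0, 0], [0, 0, 0], [0, 0, 0], [0, 0, 0], [0, 0, 0], [0, 0, 0]], gripper=[-0.1, -0.1, -0.1, -0.1, -0.1, -0.1, -0.1, -0.1])

```text
time: 8.9
tool_pos: [0.4549, -0.2917, 0.2147]
ee_rot: [3.141, -0.0, 0.191]
wrist_force: [-0.6, 0.2, 0.2]
width: 0.0424
finger_force: 0.0
```

Emit:
play_rows(translation=[[0, 0, 0], [0, 0, 0], [0, 0, 0], [0, 0, 0], [0, 0, 0], [0, 0, 0]], twist=[[0, 0, 0], [0, 0, 0], [0, 0, 0], [0, 0, 0], [0, 0, 0], [0, 0, 0]], gripper=[-1, -1, -1, -1, -1, -1])

```text
time: 9.5
tool_pos: [0.4551, -0.2926, 0.2151]
ee_rot: [3.141, -0.001, 0.19]
wrist_force: [-1.1, 1.5, 5.2]
width: 0.0151
finger_force: 30.0
```

Emit:
play_rows(translation=[[0, 0, -0.3], [0, 0, -0.8], [0, 0, -0.9], [0, -0.5, -0.9], [0.1, -0.9, -0.1], [0.1, -0.9, 0], [0.1, -0.9, 0], [0.1, -0.9, 0]], twist=[[0, 0, 0], [0, 0, 0], [0, 0, 0], [0, 0, 0], [0, 0, 0], [0, 0, 0], [0, 0, 0], [0, 0, 0]], gripper=[-1, -1, -1, -1, -1, -1, -1, -1])

```text
time: 10.3
tool_pos: [0.4391, -0.1271, 0.3345]
ee_rot: [3.141, -0.0, 0.189]
wrist_force: [1.3, 0.8, -1.0]
width: 0.0149
finger_force: 30.0
```

Emit:
play_rows(translation=[[0.1, -0.9, 0], [0.1, -0.9, 0], [0, -0.5, 0], [0, 0, 0], [0, 0, 0]], twist=[[0, 0, -0.04], [0, 0, 0], [0, 0, 0], [0, 0, 0], [0, 0, 0]], gripper=[-1, -1, -1, -1, -1])

```text
time: 10.8
tool_pos: [0.4298, -0.0365, 0.3343]
ee_rot: [3.141, -0.0, 0.195]
wrist_force: [-0.0, 0.7, -1.0]
width: 0.0147
finger_force: 30.0
```

```bash
python3 - <<'E'
from h import *
o=obs();im=robot.snapshot('wrist');cv2.imwrite('pics/w3.png',im[:,:,::-1])
for n in('nest','carrier','latch'):
    for r in robot.spot_point(n,'wrist')[:2]: print(n,np.round(r['centre'],4),round(r['score'],2))
print(ray('top',(285.5,251.5),.014))
E
```

```text
10.8 [ 0.4298 -0.0365  0.3343] [ 3.1405e+00 -1.0000e-04  1.9480e-01] 0.014739709342618314 [-0.01  0.69 -1.  ]
nest [ 0.5075 -0.0215  0.0057] 0.59
carrier [ 0.4285 -0.0381  0.1148] 0.74
latch [ 0.4577 -0.0323  0.0683] 0.86
[ 0.51017685 -0.01805871  0.014     ]
```

View pics/w3.png

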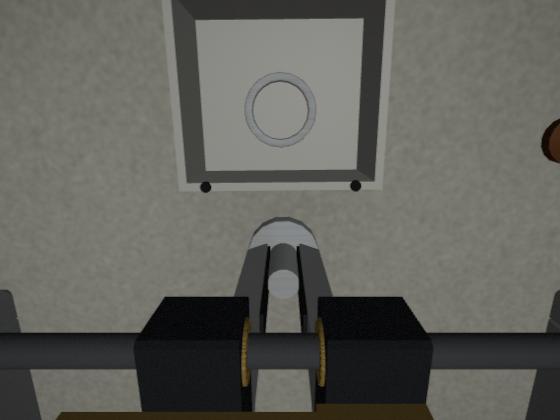

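The ring's outer circle is centred at about (280.5,109.5). The held carrier base has its far edge at row 217 and spans columns 249 to 318.

```bash
python3 - <<'E'
from h import *
o=obs();y=o['ee_rot'][2];ex=np.array([np.cos(y),np.sin(y)]);ey=np.array([np.sin(y),-np.cos(y)])
m=robot.camera_model('wrist');R=cv2.Rodrigues(np.array(m['rvec'],float))[0];print('cam',-R.T@np.ravel(m['tvec']))
n=ray('wrist',(280.5,109.5),.014);print('nest',n)
c=lambda p:((p[:2]-o['tool_pos'][:2])@ex,(p[:2]-o['tool_pos'][:2])@ey)
print('nest rel',c(n))
for z in(.119,.129):print(z,c(ray('wrist',(283.5,217),z)),c(ray('wrist',(249,245),z)),c(ray('wrist',(318,245),z)))
E
```

```text
11.0 [ 0.43   -0.0374  0.3341] [3.1413e+00 2.0000e-04 1.9220e-01] 0.014933551845612044 [-0.13  0.1  -0.94]
cam [ 0.50477966 -0.02279878  0.31333124]
nest [ 0.51311063 -0.01882744  0.014     ]
nest rel (np.float64(0.08510818904553033), np.float64(-0.002400211006886213))
0.119 (np.float64(0.020239658685635372), np.float64(4.067946475508474e-05)) (np.float64(0.0023586553022037753), np.float64(-0.021155671836057842)) (np.float64(0.002336630215863864), np.float64(0.021219270006160095))
0.129 (np.float64(0.023117856360401375), np.float64(3.378305480085733e-05)) (np.float64(0.006156983148232525), np.float64(-0.02007183514036133)) (np.float64(0.006136091440486147), np.float64(0.020122554433148032))
```

Emit:
play_rows(translation=[[0.71, -0.02, 0], [0.71, -0.02, 0], [0.71, -0.02, 0], [0, 0, 0.6], [0, 0, 0.8], [0, 0, 0.8], [0, 0, 0.35], [0, 0, 0]], twist=[[0, 0, 0], [0, 0, 0], [0, 0, 0], [0, 0, 0], [0, 0, 0], [0, 0, 0], [0, 0, 0], [0, 0, 0]], gripper=[-1, -1, -1, -1, -1, -1, -1, -1])

```text
time: 11.8
tool_pos: [0.5122, -0.0183, 0.2295]
ee_rot: [-3.14, 0.006, 0.193]
wrist_force: [-0.6, 0.7, -0.5]
width: 0.0148
finger_force: 30.0
```

```bash
python3 - <<'E'
from h import *
o=obs();im=robot.snapshot('wrist');cv2.imwrite('pics/w4.png',im[:,:,::-1])
E
```

```text
11.8 [ 0.5122 -0.0183  0.2295] [-3.1398  0.0056  0.1927] 0.014822626428508113 [-0.61  0.72 -0.47]
```

View pics/w4.png

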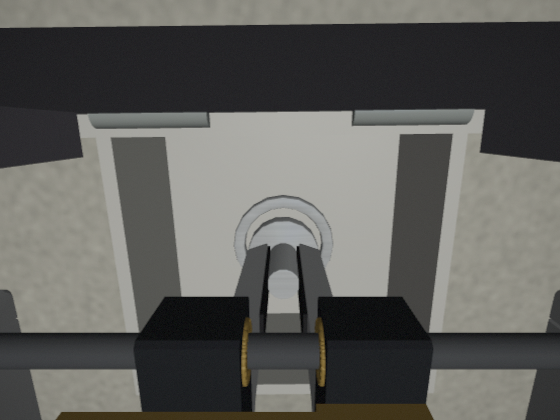

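Laterally the ring (columns 234 to 333) and the carrier (249 to 318) are concentric. Next is the fore-aft check, with the far edges at rows 196 (outer ring), 207 (inner ring) and 217 (carrier).

```bash
python3 - <<'E'
from h import *
o=obs();y=o['ee_rot'][2];ex=np.array([np.cos(y),np.sin(y)])
for r,z in((196,.014),(207,.014),(217,o['tool_pos'][2]-.2151)):print(r,(ray('wrist',(283.5,r),z)[:2]-o['tool_pos'][:2])@ex)
E
```

```text
11.85 [ 0.513  -0.0183  0.2317] [-3.1411e+00  1.7000e-03  1.9290e-01] 0.015013788418414886 [ 0.44 -0.67 -0.06]
196 0.032283915276042165
207 0.025496203903255257
217 0.019957527286197912
```

Emit:
play_rows(translation=[[0.05, 0, 0], [0, 0, 0.03], [0, 0, 0.03], [0, 0, 0.03], [0, 0, 0.03], [0, 0, 0.03], [0, 0, 0.03], [0, 0, 0.03]], twist=[[0, 0, 0], [0, 0, 0], [0, 0, 0], [0, 0, 0], [0, 0, 0], [0, 0, 0], [0, 0, 0], [0, 0, 0]], gripper=[-1, -1, -1, -1, -1, -1, -1, -1])

```text
time: 12.65
tool_pos: [0.5149, -0.0174, 0.2236]
ee_rot: [3.142, 0.0, 0.194]
wrist_force: [0.2, -0.2, -0.9]
width: 0.0146
finger_force: 30.0
```

Emit:
play_rows(translation=[[0, 0, 0.02], [0, 0, 0]], twist=[[0, 0, 0], [0, 0, 0]], gripper=[-1, -1])

```text
time: 12.85
tool_pos: [0.5149, -0.0174, 0.2227]
ee_rot: [-3.142, 0.0, 0.194]
wrist_force: [0.0, 0.2, 0.0]
width: 0.0147
finger_force: 30.0
```

Emit:
play_rows(translation=[[0, 0, 0.015], [0, 0, 0.015], [0, 0, 0]], twist=[[0, 0, 0], [0, 0, 0], [0, 0, 0]], gripper=[-1, -1, -1])

```text
time: 13.15
tool_pos: [0.515, -0.0174, 0.2217]
ee_rot: [3.142, 0.0, 0.194]
wrist_force: [0.7, -0.6, -0.5]
width: 0.0147
finger_force: 30.0
```

Emit:
play_rows(translation=[[0, 0, 0.015], [0, 0, 0.01], [0, 0, 0]], twist=[[0, 0, 0], [0, 0, 0], [0, 0, 0]], gripper=[-1, -1, -1])

```text
time: 13.45
tool_pos: [0.515, -0.0174, 0.2211]
ee_rot: [3.141, -0.0, 0.194]
wrist_force: [-2.1, -0.3, 2.5]
width: 0.0146
finger_force: 30.0
```

Emit:
play_rows(translation=[[0, 0, 0], [0, 0, 0], [0, 0, 0], [0, 0, 0]], twist=[[0, 0, 0], [0, 0, 0], [0, 0, 0], [0, 0, 0]], gripper=[-0.3, -0.3, -0.3, -0.3])

```text
time: 13.85
tool_pos: [0.515, -0.0174, 0.2206]
ee_rot: [3.142, 0.0, 0.194]
wrist_force: [0.1, -0.3, 0.2]
width: 0.0327
finger_force: 0.0
```

Emit:
play_rows(translation=[[0, 0, -0.3], [0, 0, -0.8], [0, 0, -0.9], [-0.9, 0, -0.7], [-1, 0, -0.3], [0, 0, 0], [0, 0, 0]], twist=[[0, 0, 0], [0, 0, 0], [0, 0, 0], [0, 0, 0], [0, 0, 0], [0, 0, 0], [0, 0, 0]], gripper=[-0.3, -0.3, -0.3, -0.3, -0.3, -1, -1])

```text
time: 14.55
tool_pos: [0.4401, -0.032, 0.3421]
ee_rot: [3.14, -0.003, 0.193]
wrist_force: [-0.5, 0.1, -0.4]
width: 0.0201
finger_force: 0.0
```

```bash
python3 - <<'E'
from h import *
o=obs();im=robot.snapshot('wrist');w=im
s=robot.snapshot('side');s=cv2.resize(s[150:270,240:400],(560,420))
cv2.imwrite('pics/w5.png',cv2.resize(np.hstack([w,s]),(800,300))[:,:,::-1])
for r in robot.spot_point('carrier','wrist')[:2]: print(np.round(r['centre'],4),round(r['score'],2))
for r in robot.spot_point('press_pad','side')[:2]: print(np.round(r['centre'],4),round(r['score'],2))
E
```

```text
14.55 [ 0.4401 -0.032   0.3421] [ 3.1405 -0.0032  0.1932] 0.020109476723265313 [-0.48  0.08 -0.35]
[ 5.357e-01 -2.728e-01 -5.000e-04] 0.77
[ 0.5136 -0.0181 -0.    ] 0.63
[ 6.026e-01 -2.000e-04  2.030e-01] 0.8
```

View pics/w5.png

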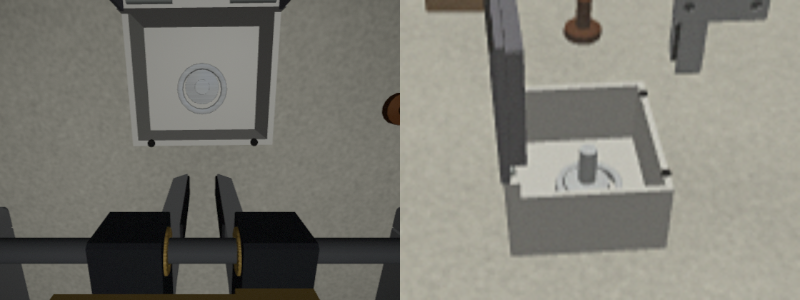

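The carrier stands concentric in the ring at (203,88), and the lid is upright. I'll go over and behind the lid with the fingers closed.

Emit:
play_rows(translation=[[0, 0, -1], [0, 0, -1], [0, 0, -0.95], [0.89, 0, 0], [0.89, 0, 0], [0.89, 0, 0], [0.89, 0, 0], [0.89, 0, 0]], twist=[[0, 0, 0], [0, 0, 0], [0, 0, 0], [0, 0, 0], [0, 0, 0], [0, 0, 0], [0, 0, 0], [0, 0, 0]], gripper=[-1, -1, -1, -1, -1, -1, -1, -1])

```text
time: 15.55
tool_pos: [0.6175, 0.0029, 0.457]
ee_rot: [-3.141, 0.002, 0.194]
wrist_force: [-0.9, -0.4, -0.1]
width: 0.0006
finger_force: 0.0
```

Emit:
play_rows(translation=[[0.89, 0, 0], [0, 0, 0], [0, 0, 0.75], [0, 0, 0.75], [0, 0, 0], [0, 0, 0]], twist=[[0, 0, 0], [0, 0, 0], [0, 0, 0], [0, 0, 0], [0, 0, 0], [0, 0, 0]], gripper=[-1, -1, -1, -1, -1, -1])

```text
time: 16.15
tool_pos: [0.6499, 0.0092, 0.398]
ee_rot: [-3.141, 0.002, 0.194]
wrist_force: [0.4, -0.6, 0.5]
width: 0.0003
finger_force: 0.0
```

```bash
cat > arc.py <<'E'
from h import *
o=obs();y=o['ee_rot'][2];ex=np.array([np.cos(y),np.sin(y)]);ey=np.array([np.sin(y),-np.cos(y)])
H=np.array([.5900,-.003]);f=.009
d=o['tool_pos'][:2]-H;print('x rel hinge',d@ex,'y off (target -) ',d@ey)
for th in np.arange(1.55,-.01,-.1):
    c=np.array([-.117*np.cos(th)+.011*np.sin(th)+f*np.sin(th),.117*np.sin(th)+.011*np.cos(th)+.086+.199]);print(round(th,2),np.round(c,4))
E
python3 arc.py
```

```text
16.15 [0.6499 0.0092 0.398 ] [-3.1411e+00  2.3000e-03  1.9390e-01] 0.0003243434322966217 [ 0.39 -0.58  0.54]
x rel hinge 0.06111121858850753 y off (target -)  -0.00040784675661117986
1.55 [0.0176 0.4022]
1.45 [0.0058 0.4025]
1.35 [-0.0061  0.4016]
1.25 [-0.0179  0.3995]
1.15 [-0.0295  0.3963]
1.05 [-0.0409  0.392 ]
0.95 [-0.0518  0.3866]
0.85 [-0.0622  0.3802]
0.75 [-0.072   0.3728]
0.65 [-0.081   0.3646]
0.55 [-0.0893  0.3555]
0.45 [-0.0967  0.3458]
0.35 [-0.103   0.3355]
0.25 [-0.1084  0.3246]
0.15 [-0.1127  0.3134]
0.05 [-0.1159  0.3018]
```

Emit:
play_rows(translation=[[-0.2, 0, -0.05], [-0.2, 0, -0.05], [-0.2, 0, 0], [-0.15, 0, 0], [-0.06, 0, 0], [-0.06, 0, 0], [-0.06, 0, 0], [-0.06, 0, 0]], twist=[[0, 0, 0], [0, 0, 0], [0, 0, 0], [0, 0, 0], [0, 0, 0], [0, 0, 0], [0, 0, 0], [0, 0, 0]], gripper=[-1, -1, -1, -1, -1, -1, -1, -1])

```text
time: 16.95
tool_pos: [0.6116, 0.0016, 0.4028]
ee_rot: [3.141, -0.003, 0.194]
wrist_force: [3.7, -0.3, 0.7]
width: 0.0004
finger_force: 1.8
```

Emit:
play_rows(translation=[[-0.06, 0, 0], [-0.06, 0, 0], [-0.06, 0, 0]], twist=[[0, 0, 0], [0, 0, 0], [0, 0, 0]], gripper=[-1, -1, -1])

```text
time: 17.25
tool_pos: [0.6043, 0.0002, 0.4034]
ee_rot: [3.141, -0.002, 0.194]
wrist_force: [3.5, 0.3, 1.3]
width: 0.0003
finger_force: 2.1
```

Emit:
play_rows(translation=[[-0.138, 0, 0], [-0.138, 0, 0], [-0.138, 0, 0.01], [-0.138, 0, 0.015], [-0.138, 0, 0.02], [-0.138, 0, 0.03], [-0.138, 0, 0.04], [-0.138, 0, 0.05]], twist=[[0, 0, 0], [0, 0, 0], [0, 0, 0], [0, 0, 0], [0, 0, 0], [0, 0, 0], [0, 0, 0], [0, 0, 0]], gripper=[-1, -1, -1, -1, -1, -1, -1, -1])

```text
time: 18.05
tool_pos: [0.5602, -0.0087, 0.3966]
ee_rot: [3.141, -0.001, 0.194]
wrist_force: [4.2, -0.8, 5.5]
width: 0.0005
finger_force: 2.7
```

```bash
python3 arc.py|head -2
```

```text
18.05 [ 0.5602 -0.0087  0.3966] [ 3.1407e+00 -5.0000e-04  1.9360e-01] 0.0005354316978920183 [ 4.17 -0.82  5.53]
x rel hinge -0.03033757679682247 y off (target -)  -0.00018392968372159257
```

Emit:
play_rows(translation=[[-0.142, 0, 0.05], [-0.142, 0, 0.058], [-0.136, 0, 0.066], [-0.136, 0, 0.07], [-0.13, 0, 0.078], [-0.13, 0, 0.082], [-0.122, 0, 0.09], [-0.122, 0, 0.095]], twist=[[0, 0, 0], [0, 0, 0], [0, 0, 0], [0, 0, 0], [0, 0, 0], [0, 0, 0], [0, 0, 0], [0, 0, 0]], gripper=[-1, -1, -1, -1, -1, -1, -1, -1])

```text
time: 18.85
tool_pos: [0.5189, -0.0169, 0.372]
ee_rot: [3.141, -0.001, 0.194]
wrist_force: [5.8, -2.1, 3.2]
width: 0.0011
finger_force: 2.6
```

```bash
python3 arc.py|head -2
```

```text
18.85 [ 0.5189 -0.0169  0.372 ] [ 3.1406e+00 -6.0000e-04  1.9360e-01] 0.0011147072739277272 [ 5.84 -2.07  3.24]
x rel hinge -0.07240588531720862 y off (target -)  -5.715739362389255e-05
```

Emit:
play_rows(translation=[[-0.112, 0, 0.1], [-0.112, 0, 0.106], [-0.104, 0, 0.112], [-0.104, 0, 0.116], [-0.092, 0, 0.12], [-0.092, 0, 0.122], [-0.079, 0, 0.128], [-0.079, 0, 0.13]], twist=[[0, 0, 0], [0, 0, 0], [0, 0, 0], [0, 0, 0], [0, 0, 0], [0, 0, 0], [0, 0, 0], [0, 0, 0]], gripper=[-1, -1, -1, -1, -1, -1, -1, -1])

```text
time: 19.65
tool_pos: [0.4888, -0.022, 0.3348]
ee_rot: [-3.14, -0.002, 0.194]
wrist_force: [6.2, 0.0, 3.1]
width: 0.0003
finger_force: 2.6
```

```bash
python3 arc.py|head -2
```

```text
19.65 [ 0.4888 -0.022   0.3348] [-3.140e+00 -1.900e-03  1.942e-01] 0.00025413259569081207 [6.16 0.   3.1 ]
x rel hinge -0.10301192149553288 y off (target -)  -0.0008912901918971955
```

Emit:
play_rows(translation=[[-0.066, 0, 0.134], [-0.066, 0, 0.136], [-0.055, 0, 0.138], [-0.055, 0, 0.14], [-0.04, 0, 0.13], [-0.03, 0, 0.08], [0, 0, 0]], twist=[[0, 0, 0], [0, 0, 0], [0, 0, 0], [0, 0, 0], [0, 0, 0], [0, 0, 0], [0, 0, 0]], gripper=[-1, -1, -1, -1, -1, -1, -1])

```text
time: 20.35
tool_pos: [0.4759, -0.0246, 0.304]
ee_rot: [-3.14, 0.002, 0.194]
wrist_force: [3.1, 2.5, 3.3]
width: 0.0006
finger_force: 2.0
```

Emit:
play_rows(translation=[[0, 0, 0.05], [0, 0, 0.05], [0, 0, 0.03], [0, 0, 0.03], [0, 0, 0]], twist=[[0, 0, 0], [0, 0, 0], [0, 0, 0], [0, 0, 0], [0, 0, 0]], gripper=[-1, -1, -1, -1, -1])

```text
time: 20.85
tool_pos: [0.4757, -0.0247, 0.2976]
ee_rot: [-3.14, 0.004, 0.194]
wrist_force: [-2.0, 2.6, 5.1]
width: 0.0009
finger_force: 2.4
```

Emit:
play_rows(translation=[[0, 0, 0.03], [0, 0, 0.03], [0, 0, 0.03], [0, 0, 0.03], [0, 0, 0.03], [0, 0, 0.03], [0, 0, 0.03], [0, 0, 0]], twist=[[0, 0, 0], [0, 0, 0], [0, 0, 0], [0, 0, 0], [0, 0, 0], [0, 0, 0], [0, 0, 0], [0, 0, 0]], gripper=[-1, -1, -1, -1, -1, -1, -1, -1])

```text
time: 21.65
tool_pos: [0.4755, -0.0248, 0.2894]
ee_rot: [-3.14, 0.005, 0.194]
wrist_force: [-3.3, 1.8, 5.3]
width: 0.0006
finger_force: 2.8
```

Emit:
play_rows(translation=[[0, 0, 0.02], [0, 0, 0.02], [0, 0, 0]], twist=[[0, 0, 0], [0, 0, 0], [0, 0, 0]], gripper=[-1, -1, -1])

```text
time: 21.95
tool_pos: [0.4755, -0.0248, 0.2879]
ee_rot: [-3.14, 0.005, 0.194]
wrist_force: [-3.4, 1.3, 5.9]
width: 0.0004
finger_force: 3.0
```

Emit:
play_rows(translation=[[0, 0, 0.02], [0, 0, 0.015], [0, 0, 0]], twist=[[0, 0, 0], [0, 0, 0], [0, 0, 0]], gripper=[-1, -1, -1])

```text
time: 22.25
tool_pos: [0.4754, -0.0248, 0.2867]
ee_rot: [-3.14, 0.005, 0.194]
wrist_force: [-3.7, 2.3, 7.3]
width: 0.0008
finger_force: 3.5
```

Emit:
play_rows(translation=[[0, 0, 0.016], [0, 0, 0.006], [0, 0, 0]], twist=[[0, 0, 0], [0, 0, 0], [0, 0, 0]], gripper=[-1, -1, -1])

```text
time: 22.55
tool_pos: [0.4754, -0.0248, 0.2864]
ee_rot: [-3.14, 0.005, 0.194]
wrist_force: [-5.5, 2.7, 8.7]
width: 0.0004
finger_force: 4.7
```

Emit:
play_rows(translation=[[0, 0, 0.014], [0, 0, 0]], twist=[[0, 0, 0], [0, 0, 0]], gripper=[-1, -1])

```text
time: 22.75
tool_pos: [0.4754, -0.0248, 0.2862]
ee_rot: [-3.141, 0.004, 0.194]
wrist_force: [-5.3, 2.0, 10.5]
width: 0.0006
finger_force: 5.5
```

Full press reached. I'll let go smoothly.

Emit:
play_rows(translation=[[0, 0, -0.1], [0, 0, -0.15], [0, 0, -0.25], [0, 0, -0.25], [0, 0, 0], [0, 0, 0]], twist=[[0, 0, 0], [0, 0, 0], [0, 0, 0], [0, 0, 0], [0, 0, 0], [0, 0, 0]], gripper=[-1, -1, -1, -1, -1, -1])

```text
time: 23.35
tool_pos: [0.4766, -0.0251, 0.3159]
ee_rot: [3.141, -0.001, 0.194]
wrist_force: [-0.7, -0.1, -0.1]
width: 0.0006
finger_force: 0.0
```

Emit:
play_rows(translation=[[0, 0, -0.6], [-0.8, 0, -0.8], [-0.8, 0, -0.8], [-0.8, 0, -0.8], [0, 0, 0], [0, 0, 0], [0, 0, 0], [0, 0, 0]], twist=[[0, 0, 0], [0, 0, 0], [0, 0, 0], [0, 0, 0], [0, 0, 0], [0, 0, 0], [0, 0, 0], [0, 0, 0]], gripper=[-1, -1, -1, -1, -1, -1, -1, -1])

```text
time: 24.15
tool_pos: [0.3829, -0.0433, 0.4335]
ee_rot: [-3.14, 0.004, 0.194]
wrist_force: [-0.5, -0.6, -0.9]
width: 0.0004
finger_force: 0.0
```

```bash
python3 - <<'E'
from h import *
o=obs();s=robot.snapshot('side');cv2.imwrite('pics/s6.png',s[:,:,::-1])
for n in('press_pad','coupler','jar','parts_box'):
  for r in robot.spot_point(n,'side')[:1]: print(n,np.round(r['centre'],4),round(r['score'],2))
E
```

```text
24.15 [ 0.3829 -0.0433  0.4335] [-3.1398  0.0038  0.1942] 0.00038138360899244973 [-0.5  -0.55 -0.88]
press_pad [ 0.473  -0.0278  0.0975] 0.58
coupler [ 4.312e-01  2.921e-01 -3.000e-04] 0.66
jar [ 0.6824  0.2772 -0.0008] 0.79
parts_box [ 0.6804 -0.336  -0.0026] 0.75
```

View pics/s6.png

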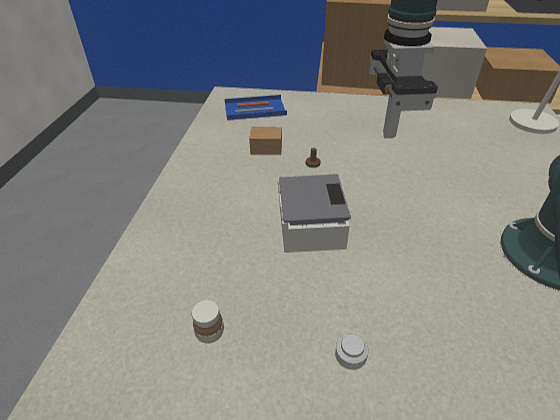

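The lid is level and shut around (313,198) with the arm well clear. The jar, coupler and carton have not moved.

```bash
python3 -c "
from bench import robot
print(robot.close_job())"
```

```text
the job is handed in; nothing more can be done
None
```

I released the lid, stood the carrier in the ring, shut the lid so it stayed latched on its own, and handed the job in at about 24 s; the judging result was not shown.

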